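# Turn a parcel label-up over the deck's edge and post it through the scan-hood flap

## Task

The flat brown parcel lies on the bench with its shipping label underneath, where the scanner cannot read it. Tip it up against the side of the steel deck and over onto the deck so that the label faces up, then push it along the deck through the sprung flap of the scan hood until it has run down the rollers against the end stop and the flap has swung shut behind it. Push lightly (the carton crushes under about 50 N) and leave the other things on the bench where they are.

Things in the scene. Friction and masses are not known exactly. Their poses are not given: they have to be found in the camera images.
- station: Fixed scan station. Origin: on the bench at the foot of the deck's near side, the upright fence facing the robot; x points away from the robot across the deck, y along it to the scan hood (robot's left), z up. The side face is the plane x=0, 32 mm high; its lower 27 mm is a slick white plastic strip (friction 0.2), from y=-0.24 to 0.17; the level steel deck behind it (top z=0.032) ends at the hood, y=0.17.
- deck_near_edge (a point): Middle of the top edge of that side face (station frame 0, -0.035, 0.032), axes as the station's. The edge has no lip. A parcel squeezed lightly (5 to 15 N) against the fence by its near side can be swung up: its upper far edge slides down the fence while its lower far edge slides back on the bench. Standing up against the fence, it topples over the edge onto the deck when its upper part is pushed.
- guide_foot (a point): Foot of the aluminium back guide on the deck (station frame 0.160, -0.035, 0.032), axes as the station's. The guide stands 25 mm high above the deck and runs straight along its far side and on beside the rollers.
- mouth (a point): Middle of the hood's mouth at deck height, in the plane of the shut flap (station frame 0.080, 0.176, 0.032), axes as the station's. Mouth 160 mm wide, 45 mm high. The hood's top is 60 mm above the deck; its scanner head, 43 mm further in, 95 mm. A 40 mm slanted lead-in plate stands at the mouth's near corner (station x -0.03 to 0, y from 0.135, up to z=0.09).
- end_stop (a point): Middle of the end stop's face (station frame 0.080, 0.385, 0.025), axes as the station's. Between flap and end stop, freely turning rollers slope down 7 degrees (the first stands 1 mm above the deck) between side walls 160 mm apart; a parcel whose middle has passed the flap runs down by itself in a second or two.
- flap (a joint): The grey swing flap that fills the mouth, hinged along its top edge: 0 = hanging shut, grows to 1.5 rad as its lower edge swings inwards (+y). 40 mm tall; a weak spring and its own weight close it (under 0.2 N at the lower edge).
- parcel_centre (a point): Centre (also of mass) of the flat brown carton, 140 (its x) by 150 (y) by 26 mm (z), 0.2 to 0.4 kg, rigid, friction 0.5 to 0.75. Label on its -z face: z axis up at the start = label hidden below; z axis down = label up. At the start it lies flat on the bench, its x within 0.25 rad of the station's x, 15 to 60 mm from the deck's side.
- tape_roll_1: brown parcel-tape roll, 116 mm across, 48 mm high, lying flat; a bystander, origin at the centre of its underside
- box_bolt: small blue carton, 61x90x46 mm; a bystander, origin at the centre of its underside
- stapler: blue and black stapler, 135 mm long; a bystander, origin at the centre of its underside
- tub_yellow_3: dark tub with black lid, 66 mm across, 70 mm high; a bystander, origin at the centre of its underside
- squeeze_bottle: white squeeze bottle with red nozzle, 174 mm high; a bystander, origin at the centre of its underside
Things that resemble listed ones, but are neither listed nor needed, are in the scene too. Of the things like the part that bears parcel_centre, leave any that is pink; of the rest the larger one is meant.

How it is judged:
By the outcome, as a careful person would: the job done as asked, in the order asked, and still so for the second after the job is handed in, with the robot touching nothing.
It also fails if it takes over 72 s, if anything falls off the work surface, if the arm or the gripper's body presses on something with over 40 N, if the wrist force passes 120 N, or if a joint passes its speed limit or range.

## Robot

A 7-joint arm with a two-finger parallel gripper is mounted at the origin on the work surface; the furniture and walls round the work are solid. World frame = base frame: x ahead of the robot, y to its left, z up, the work surface at z = 0. Lengths are in m, angles in rad, forces in N, time in s.
With the tool pointing down it reaches from about 0.35 to 0.9 m from the base axis. Payload 8.1 kg.
Tool frame: the origin (TCP) lies midway between the tips of the shut fingers; the grasp point (between the pads) lies 19 mm behind it; z points along the fingers, y is the line along which they close (so a half turn about z gives the same grasp; the last joint's range is limited). The gripper opens to 92 mm and grips with 3 to 60 N. Pads are 19 mm wide; open, the fingers measure 130 mm over their backs; the gripper's body (75 mm by 190 mm) begins 47 mm behind the grasp point.
Start: joints at [-1.365, 0.434, 0.025, 1.573, -0.012, 1.134, -0.075], TCP at [0.19, 0.595, 0.227] pointing down, gripper open.
Joint ranges: [-2.62, 2.62], [-0.44, 2.09], [-1.27, 1.32], [0.08, 2.57], [-1.32, 4.46], [0.12, 2], [-2.74, 2.74]. Speed limits (rad/s): [2.22, 2.22, 3.01, 3.01, 3.14, 3.14, 3.14].

## Interface

Orientations are given as a rotation vector (axis times angle).
In Python, from cell import arm gives the robot as it stands.
- The arm moves only by the tool send_rows, never from a script. Its argument "increments" is a list of rows, each a list of 3 entries, a list of its own where there are three numbers: the finger opening in cm, from 0 to 9.18, then the shift along the tool's x, y, z in cm, then the turn, a rotation vector about the tool's x, y, z in rad. A call has 1 to 5 rows; each row shifts and turns the commanded pose from where the row before left it, along the tool's axes as they then stand; what a row does not reach is not made up. A row lasts 1/10 s, in which the tool goes at most 50 mm and 8.59 degrees, less where a joint would pass 70% of its speed; a pose out of reach is approached as far as the arm can. A call is refused whole if a number of a shift passes 5 or a number of a turn 0.15, either way. A call with a gripper value outside its range is refused whole. The fingers move at their own pace and stop on an object; "force" is the grip in N (left out, the last holds). Time passes only in rows, so rows that do not move let the fingers close. It gives the time, the measured TCP pose, the force, the opening and the grip force at its end, in the units of the state.
- arm.observe(): the state, without advancing time (a new reading comes with each control period).
- arm.get_image(name): name is "scene" or "top" or "wrist"; returns the picture (384x512x3 uint8, red, green, blue); there is no depth.
- arm.camera_params(name): a dict with "camera_matrix" (3x3 intrinsics, pixels), "R" (3x3) and "t" (3): a world point X has camera coordinates R X + t. Camera axes: x right, y down, z forward; pixel columns grow to the right and rows downward; lengths in m; the calibration is good to about 2 mm. The wrist camera is an equidistant fisheye: a pixel r from the principal point sees the ray r / f radians off the axis. A picture is of the moment at which its call begins: read the wrist's pose just before it. camera_params takes no time and is no camera call; for the wrist camera it gives the pose at the moment of the call.
- arm.sign_off(): hands the job in; it is judged then, once.
The state is a dict: "clock": time; "joints": joint angles; "dq": joint speeds; "joint_efforts": joint torques, N m; "position": TCP position; "ee_rot": TCP orientation; "force": force on the tool from outside, world axes, zero at the start; "ft_torque": the same for the moment, N m; "width": opening from 0.0 (shut) to 1.0 (fully open); "gripper_force": force on a finger pad.
Only numpy, scipy, OpenCV 4.12 (cv2) and the standard library are available. Lean on these libraries where they do the work, as an engineer would, in place of code of your own. Each camera call takes 0.05 s, during which the arm holds its last target. There are 200 camera calls.

## Working session

There is one attempt and no reset: what is moved stays moved. The work goes in short steps, Python scripts to look and compute and a tool call to move; the robot and the scene stay as the last step left them, time stands still between calls to the robot, and variables do not carry over. Pictures are saved under pics/ and viewed, at most 10 in all, crops included, and the job is handed in when it is done.

Besides the shell and the picture viewer there is one more tool, called after "Call:" as name(argument=value, ...) on one line, values as JSON. send_rows: Moves the arm, as the interface text tells. Its arguments: {"type":"object","properties":{"increments":{"type":"array"},"force":{"type":"number"}},"required":["increments"]}

```bash
mkdir -p pics; ls; python3 - <<'E'
from cell import arm
import cv2,numpy as np
o=arm.observe();print({k:np.round(v,3).tolist() for k,v in o.items()})
for n in("scene","top"):
    im=arm.get_image(n);cv2.imwrite(f"pics/{n}0.png",im[:,:,::-1]);p=arm.camera_params(n)
    print(n,p["camera_matrix"],p["R"],p["t"], -np.array(p["R"]).T@p["t"])
a=cv2.imread("pics/scene0.png");b=cv2.imread("pics/top0.png")
E
```

```text
pics
{'clock': 0.0, 'joints': [-1.365, 0.435, 0.025, 1.574, -0.012, 1.134, -0.075], 'dq': [-0.001, 0.001, -0.0, -0.002, -0.002, 0.001, -0.001], 'joint_efforts': [0.001, -66.784, 0.985, -31.446, -0.06, 0.043, 0.0], 'position': [0.19, 0.595, 0.226], 'ee_rot': [-0.483, -3.104, 0.002], 'force': [0.073, -0.375, 0.201], 'ft_torque': [0.002, -0.012, 0.021], 'gripper_force': 0.0, 'width': 0.999}
scene [[403.30179889   0.         257.88601083]
 [  0.         403.30179889 191.87077842]
 [  0.           0.           1.        ]] [[-0.86208092  0.5060953   0.02615406]
 [ 0.21485674  0.41175262 -0.88560509]
 [-0.45896957 -0.75784387 -0.46370206]] [ 0.43332316 -0.03825733  1.72645112] [1.174168   1.10483015 0.75534489]
top [[484.20376013   0.         258.97157844]
 [  0.         484.20376013 188.12668832]
 [  0.           0.           1.        ]] [[-0.00308922 -0.99999393 -0.0016109 ]
 [-0.98715745  0.00330685 -0.15971612]
 [ 0.15972047  0.00109682 -0.98716167]] [0.0257087  0.52618393 1.53565209] [0.27423073 0.0222842  1.60001835]
```

View pics/scene0.png

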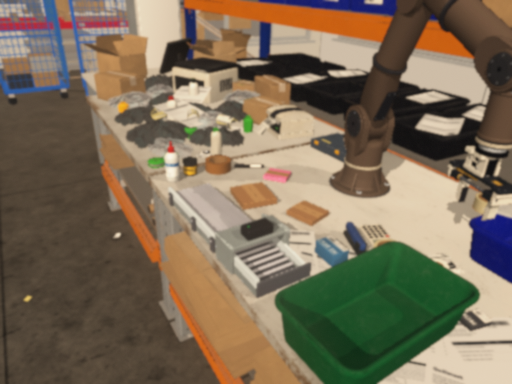

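View pics/top0.png

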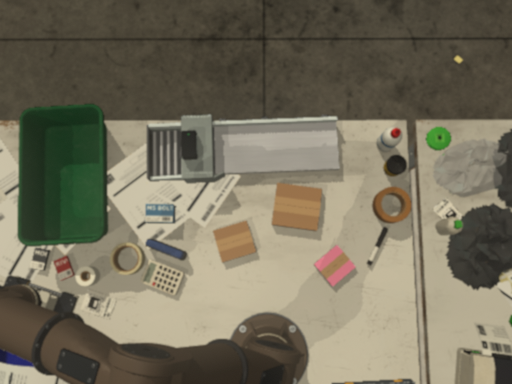

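```bash
cat > h.py <<'E'
from cell import arm
import cv2,numpy as np
from scipy.spatial.transform import Rotation as Ro
def ray(n,uv,z):
    p=arm.camera_params(n);R=np.array(p["R"]);t=np.array(p["t"]);K=np.array(p["camera_matrix"])
    c=-R.T@t;d=R.T@np.linalg.inv(K)@np.array([uv[0],uv[1],1.]);return (c+d*(z-c[2])/d[2])[:2]
E
python3 - <<'E'
from h import *
im=cv2.imread("pics/top0.png");c=im[100:280,130:350]
cv2.imwrite("pics/crop0.png",cv2.resize(c,None,fx=3.5,fy=3.3,interpolation=cv2.INTER_CUBIC)[:600,:800])
hsv=cv2.cvtColor(im,cv2.COLOR_BGR2HSV);print(hsv[206,285],hsv[206,298],hsv[220,260])
m=cv2.inRange(hsv,(5,70,60),(25,255,255));cs,_=cv2.findContours(m,cv2.RETR_EXTERNAL,cv2.CHAIN_APPROX_NONE)
for k in cs:
    if cv2.contourArea(k)>400:
        r=cv2.minAreaRect(k);print(r,cv2.contourArea(k));b=cv2.boxPoints(r)
        w=np.array([ray("top",q,0.026) for q in b]);print(w.round(4).tolist(),w.mean(0).round(4),np.linalg.norm(np.diff(w,axis=0),axis=1).round(4))
E
```

```text
[ 17 123 170] [ 17 125 165] [ 22  51 190]
((137.14199829101562, 361.7023010253906), (194.84429931640625, 63.6304931640625), 9.400779724121094) 5004.5
[[-0.0624, 0.7175], [0.1267, 0.698], [0.0282, 0.0898], [-0.157, 0.121]] [-0.0161  0.4065] [0.1901 0.6161 0.1878]
((274.47802734375, 340.31231689453125), (76.98477172851562, 46.69396209716797), 27.01266860961914) 2371.0
[[0.0361, 0.1176], [0.163, 0.0511], [0.0553, -0.164], [-0.0688, -0.0955]] [ 0.0464 -0.0227] [0.1432 0.2405 0.1417]
((19.59096908569336, 316.87750244140625), (59.576778411865234, 71.726806640625), 29.47589111328125) 2329.5
[[0.0692, 0.9149], [0.2623, 0.8191], [0.17, 0.647], [-0.0195, 0.7453]] [0.1205 0.7816] [0.2156 0.1953 0.2135]
((126.5000228881836, 258.0000305175781), (31.819805145263672, 33.23401641845703), 45.0) 828.0
[[0.3011, 0.5252], [0.3763, 0.4526], [0.3038, 0.3772], [0.2297, 0.4498]] [0.3027 0.4512] [0.1046 0.1046 0.1038]
((234.04864501953125, 240.90811157226562), (34.11396026611328, 36.76073455810547), 72.89727020263672) 1175.5
[[0.3916, 0.1788], [0.4264, 0.0647], [0.3209, 0.0322], [0.2868, 0.1452]] [0.3565 0.1052] [0.1193 0.1104 0.118 ]
((392.076904296875, 204.61538696289062), (36.61021423339844, 38.82901382446289), 56.3099365234375) 1110.0
[[0.4878, -0.326], [0.5592, -0.4354], [0.4578, -0.4968], [0.3878, -0.3881]] [ 0.4731 -0.4116] [0.1306 0.1185 0.1293]
((296.75982666015625, 206.30130004882812), (47.314605712890625, 43.878353118896484), 7.594643592834473) 1963.5
[[0.4075, -0.0128], [0.5511, -0.0329], [0.5297, -0.1872], [0.3867, -0.1649]] [ 0.4688 -0.0994] [0.145  0.1557 0.1447]
```

View pics/crop0.png

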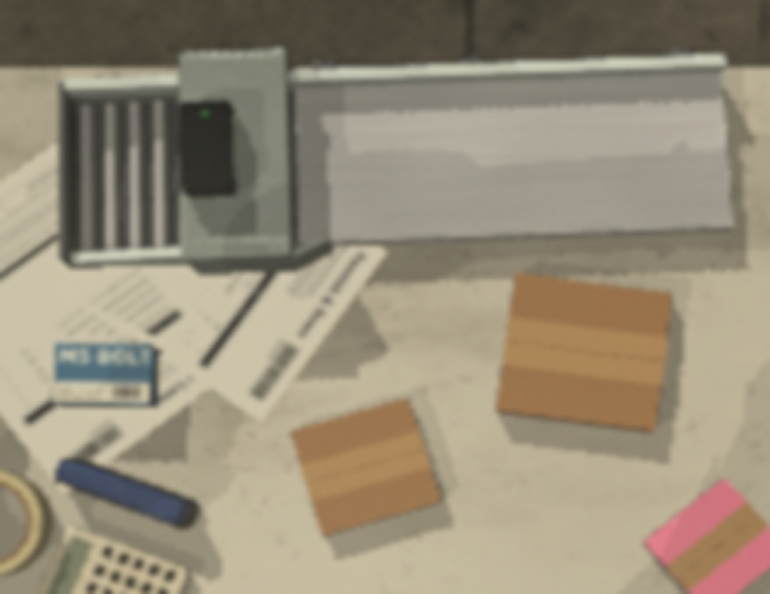

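```bash
python3 - <<'E'
from h import *
im=cv2.imread("pics/top0.png").astype(int);g=im.sum(2)//3
for c in (245,265,285,305,325):
    print(c,"top",g[114:136,c].tolist(),"\n   near",g[160:186,c].tolist())
for r in (130,150,165):print(r,"hood",g[r,205:225].tolist(),"end",g[r,330:350].tolist())
for uv in [(224.3,173.6),(339.4,169.1)]:print(ray("top",uv,.032))
E
```

```text
245 top [71, 70, 69, 68, 69, 97, 147, 182, 175, 141, 112, 114, 125, 128, 128, 128, 128, 126, 129, 140, 155, 165] 
   near [151, 150, 150, 151, 148, 149, 150, 150, 151, 151, 151, 144, 124, 105, 109, 113, 115, 114, 113, 113, 114, 114, 113, 112, 115, 128]
265 top [58, 59, 65, 77, 99, 146, 181, 183, 155, 115, 113, 125, 130, 130, 129, 129, 129, 131, 141, 157, 168, 170] 
   near [151, 150, 151, 151, 150, 151, 152, 152, 153, 154, 151, 134, 108, 108, 114, 114, 113, 113, 115, 121, 126, 127, 125, 127, 140, 158]
285 top [71, 71, 70, 88, 141, 186, 192, 166, 118, 107, 120, 128, 131, 131, 129, 127, 126, 131, 147, 165, 166, 166] 
   near [152, 153, 153, 153, 152, 153, 154, 153, 154, 154, 137, 109, 108, 116, 117, 117, 118, 122, 124, 119, 115, 116, 116, 116, 114, 114]
305 top [73, 72, 90, 145, 189, 195, 171, 124, 109, 120, 128, 129, 130, 129, 128, 126, 130, 146, 163, 166, 166, 167] 
   near [152, 152, 153, 153, 152, 152, 153, 152, 149, 132, 107, 103, 110, 113, 114, 116, 121, 124, 126, 126, 125, 121, 118, 132, 146, 143]
325 top [77, 87, 126, 170, 186, 169, 129, 108, 115, 126, 128, 128, 128, 127, 127, 
[... 158 characters left out ...]
, 158, 159, 155]
130 hood [121, 125, 126, 126, 127, 125, 104, 72, 65, 93, 112, 115, 114, 114, 114, 113, 113, 114, 113, 114] end [148, 148, 148, 148, 151, 153, 137, 115, 117, 131, 145, 152, 155, 158, 163, 165, 166, 165, 166, 168]
150 hood [119, 122, 127, 128, 128, 128, 119, 92, 68, 77, 99, 109, 111, 112, 111, 111, 111, 114, 132, 145] end [153, 154, 154, 153, 153, 153, 152, 146, 130, 117, 114, 117, 133, 146, 152, 154, 156, 156, 156, 156]
165 hood [118, 118, 117, 117, 117, 116, 114, 95, 69, 70, 97, 114, 116, 116, 116, 115, 115, 116, 121, 138] end [152, 151, 152, 153, 152, 153, 153, 152, 146, 130, 115, 111, 115, 131, 145, 149, 147, 144, 144, 149]
[0.57683022 0.13818295]
[ 0.59065806 -0.24162691]
```

```bash
cat >> h.py <<'E'
E
python3 - <<'E'
from h import *
P=np.array([ray("top",(c,r),.032) for c,r in [(245,171.9),(265,171.2),(285,170.3),(305,169.4),(325,168.5)]])
d=np.polyfit(P[:,1],P[:,0],1);yaw=-np.arctan(d[0]);print("edge",P.round(4).tolist(),"yaw",yaw)
G=np.array([ray("top",(c,r),.032) for c,r in [(245,124.3),(265,123.6),(285,122.8),(305,121.9),(325,120.9)]])
u=np.array([np.cos(yaw),np.sin(yaw)]);v=np.array([-u[1],u[0]])
o=np.array([np.polyval(d,0),0]);print("guide dist",((G-o)@u).round(4))
E_=np.array([ray("top",q,.032) for q in [(336.5,130),(338,150),(339,165)]]);print("end y",(E_@v).round(4))
H=np.array([ray("top",q,.092) for q in [(211.8,130),(212.3,150),(212.5,165)]]);print("hood y",(H@v).round(4))
yo=(E_@v).mean()+.24;s=o+0;s=u*(o@u)+v*yo
print("station",s,yaw, "hood st",(H@v-yo))
B=np.array([ray("top",q,.026) for q in cv2.boxPoints(((296.76,206.30),(47.31,43.88),7.5946))])
st=lambda p:np.c_[(p-s)@u,(p-s)@v]
print(st(B).round(4), st(B.mean(0)[None]))
E
```

```text
edge [[0.5823, 0.0699], [0.5844, 0.004], [0.5872, -0.062], [0.59, -0.1281], [0.5928, -0.1942]] yaw 0.04037040187544656
guide dist [0.1627 0.1621 0.162  0.1621 0.1627]
end y [-0.2649 -0.2651 -0.2649]
hood y [0.1464 0.1467 0.1474]
station [ 0.58491853 -0.00138369] 0.04037040187544656 hood st [0.17143306 0.17167861 0.17241666]
[[-0.1777 -0.0043]
 [-0.0351 -0.0302]
 [-0.0627 -0.1834]
 [-0.2046 -0.1554]] [[-0.12001342 -0.09329091]]
```

Call:
send_rows(increments=[[6,[-4.2,-2.5,0],[0,0,0]],[6,[-4.2,-2.5,0],[0,0,0]],[6,[-4.2,-2.5,0],[0,0,0]],[6,[-4.2,-2.5,0],[0,0,-0.12]],[6,[-4.2,-2.5,0],[0,0,-0.12]]])

```text
clock: 0.6
position: [0.3566, 0.4147, 0.2266]
ee_rot: [-0.1, -3.14, 0.001]
force: [0.6, 1.1, 0.6]
width: 0.666
gripper_force: 0.0
```

```bash
cat >> h.py <<'E'
S=np.array([.585,-.0013,0]);YAW=.040
u=np.array([np.cos(YAW),np.sin(YAW),0]);v=np.array([-u[1],u[0],0]);Z=np.array([0,0,1.])
def rep(tgt=None,pitch=0):
    """tool pose in station frame; delta (cm, tool axes) to station target; turn to aligned pose; pitch>0 tips z forward"""
    o=arm.observe();p=np.array(o["position"])-S;R=Ro.from_rotvec(o["ee_rot"])
    st=np.array([p@u,p@v,p[2]]);f=np.array(o["force"])
    T=Ro.from_matrix(np.c_[-u,v,-Z])*Ro.from_rotvec([0,-pitch,0])
    print("t",round(o["clock"],2),"st mm",(st*1e3).round(1),"F st",np.round([f@u,f@v,f[2]],1),"turn",(R.inv()*T).as_rotvec().round(3),"w",round(o["width"],2),"j",np.round(o["joints"],2))
    if tgt is not None:
        d=np.array(tgt)-st;w=u*d[0]+v*d[1]+Z*d[2];print(" delta tool now cm",(R.inv().apply(w)*100).round(2),"aligned",(T.inv().apply(w)*100).round(2))
E
python3 -c "
from h import *
rep((-.228,-.093,.2))"
```

```text
t 0.6 st mm [-211.6  424.8  226.6] F st [0.7 1.1 0.6] turn [-0.001 -0.    -0.104] w 0.67 j [-0.99  0.31  0.04  1.77 -0.01  1.07  0.56]
 delta tool now cm [ -3.72 -51.67   2.69] aligned [  1.64 -51.78   2.66]
```

Call:
send_rows(increments=[[6,[-0.4,-4.9,0],[0,0,-0.1]],[6,[0,-4.9,0],[0,0,0]],[6,[0,-4.9,0],[0,0,0]],[6,[0,-4.9,0],[0,0,0]],[6,[0,-4.9,0],[0,0,0]]])

```text
clock: 1.1
position: [0.3625, 0.1695, 0.2266]
ee_rot: [0.049, -3.141, -0.0]
force: [0.4, -1.1, 0.6]
width: 0.653
gripper_force: 0.0
```

Call:
send_rows(increments=[[6,[0,-4.9,0],[0,0,0]],[6,[0,-4.9,0],[0,0,0]],[6,[0,-4.9,0],[0,0,0]],[6,[0,-4.9,0],[0,0,0]],[6,[0,0,0],[0,0,0]]])

```text
clock: 1.6
position: [0.3683, -0.0298, 0.2268]
ee_rot: [-0.036, 3.141, -0.001]
force: [0.3, 0.6, 0.2]
width: 0.655
gripper_force: 0.0
```

```bash
python3 -c "
from h import *
rep((-.228,-.093,.1))"
```

```text
t 1.6 st mm [-217.7  -19.8  226.8] F st [0.3 0.6 0.2] turn [-0.001  0.    -0.017] w 0.65 j [-0.44 -0.01  0.37  2.16  0.01  1.    1.53]
 delta tool now cm [ 0.91 -7.33 12.69] aligned [ 1.03 -7.32 12.68]
```

Call:
send_rows(increments=[[6,[1,-3.7,1.5],[0,0,-0.017]],[6,[0,-3.6,4.5],[0,0,0]],[6,[0,0,4.5],[0,0,0]],[6,[0,0,4.5],[0,0,0]],[6,[0,0,4.5],[0,0,0]]])

```text
clock: 2.1
position: [0.3618, -0.093, 0.0363]
ee_rot: [-0.075, 3.14, -0.001]
force: [2.5, 2.5, -0.5]
width: 0.653
gripper_force: 0.0
```

```bash
python3 -c "
from h import *
rep((-.15,-.093,.012))
cv2.imwrite('pics/w1.png',arm.get_image('top')[:,:,::-1])
im=cv2.imread('pics/w1.png')[100:280,190:400];cv2.imwrite('pics/w1.png',cv2.resize(im,None,fx=3,fy=3))"
```

```text
t 2.1 st mm [-226.7  -82.7   36.3] F st [ 2.6  2.4 -0.5] turn [-0.001  0.001  0.008] w 0.65 j [-0.19  0.37  0.38  2.39 -0.32  0.43  2.07]
 delta tool now cm [-7.66 -1.09  2.43] aligned [-7.67 -1.03  2.43]
```

View pics/w1.png

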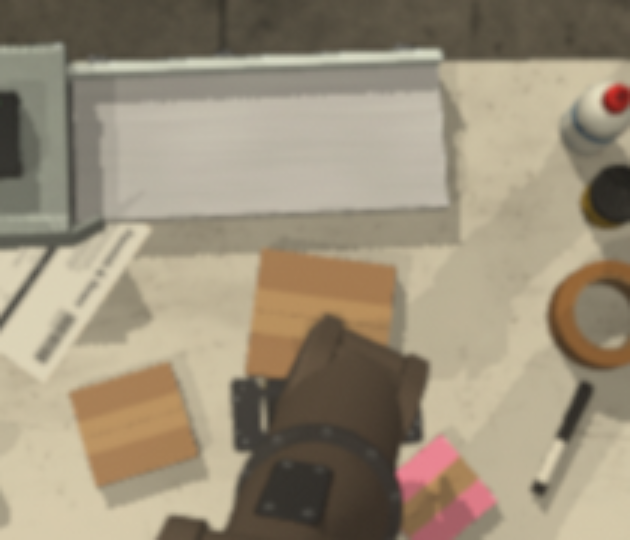

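Call:
send_rows(increments=[[6,[0,-0.9,1.5],[0,0,0.008]],[6,[0,0,1],[0,0,0]],[6,[-1,0,0],[0,0,0]],[6,[-1,0,0],[0,0,0]],[6,[-1,0,0],[0,0,0]]])

```text
clock: 2.65
position: [0.3938, -0.1002, 0.0138]
ee_rot: [-0.064, 3.139, 0.0]
force: [-0.9, -0.4, 0.2]
width: 0.647
gripper_force: 0.7
```

Call:
send_rows(increments=[[6,[-1,0,0],[0,0,0]],[6,[-0.8,0,0],[0,0,0]],[6,[-0.8,0,0],[0,0,0]],[6,[-0.6,0,0],[0,0,0]],[6,[0,0,0],[0,0,0]]])

```text
clock: 3.15
position: [0.4254, -0.0991, 0.0127]
ee_rot: [-0.064, 3.14, -0.0]
force: [1.0, -0.5, -0.6]
width: 0.655
gripper_force: 0.0
```

```bash
python3 -c "
from h import *
rep((-.15,-.093,.012))"
```

```text
t 3.15 st mm [-163.4  -91.4   12.7] F st [ 0.9 -0.5 -0.6] turn [-0.     0.001  0.001] w 0.65 j [-0.15  0.48  0.34  2.26 -0.37  0.45  2.09]
 delta tool now cm [-1.34 -0.17  0.07] aligned [-1.34 -0.16  0.07]
```

Call:
send_rows(increments=[[6,[-0.4,0,0],[0,0,0]],[6,[-0.4,0,0],[0,0,0]],[6,[-0.2,0,0],[0,0,0]],[6,[0,0,0],[0,0,0]]])

```text
clock: 3.55
position: [0.435, -0.0989, 0.0127]
ee_rot: [-0.063, 3.14, -0.0]
force: [0.1, -1.1, 0.1]
width: 0.653
gripper_force: 0.0
```

```bash
python3 -c "
from h import *
rep((-.15,-.093,.012))"
```

```text
t 3.55 st mm [-153.8  -91.5   12.7] F st [ 0.1 -1.1  0.1] turn [-0.     0.001  0.   ] w 0.65 j [-0.16  0.49  0.34  2.23 -0.36  0.46  2.09]
 delta tool now cm [-0.38 -0.15  0.07] aligned [-0.38 -0.15  0.07]
```

Call:
send_rows(increments=[[6,[-0.2,0,0],[0,0,0]],[6,[-0.1,0,0],[0,0,0]],[6,[-0.1,0,0],[0,0,0]]])

```text
clock: 3.85
position: [0.4363, -0.0988, 0.0125]
ee_rot: [0.062, -3.138, -0.001]
force: [-9.4, -1.1, 6.5]
width: 0.653
gripper_force: 4.6
```

Call:
send_rows(increments=[[6,[-0.1,0,0],[0,0,0]],[6,[-0.1,0,0],[0,0,0]]])

```text
clock: 4.05
position: [0.4363, -0.0987, 0.0123]
ee_rot: [0.062, -3.135, -0.002]
force: [-14.2, -1.8, 11.1]
width: 0.658
gripper_force: 7.3
```

Call:
send_rows(increments=[[6,[0,0,-0.4],[0,0,0]],[6,[0,0,-0.5],[0,0,0]],[6,[0,0,-0.5],[0,0,0]]])

```text
clock: 4.35
position: [0.4363, -0.0985, 0.0259]
ee_rot: [0.061, -3.135, -0.002]
force: [-9.7, -1.1, -1.3]
width: 0.653
gripper_force: 4.4
```

```bash
python3 -c "
from h import *
rep((-.15,-.093,.012))"
```

```text
t 4.35 st mm [-152.5  -91.2   25.9] F st [-9.7 -0.8 -1.3] turn [ 0.001 -0.006 -0.001] w 0.65 j [-0.18  0.47  0.37  2.22 -0.34  0.51  2.07]
 delta tool now cm [-0.26 -0.19  1.38] aligned [-0.25 -0.18  1.39]
```

Call:
send_rows(increments=[[6,[0,0,-0.5],[0,0,0]],[6,[0,0,-0.5],[0,0,0]]])

```text
clock: 4.55
position: [0.4368, -0.0985, 0.036]
ee_rot: [0.062, -3.135, -0.002]
force: [-7.3, -0.7, -1.2]
width: 0.656
gripper_force: 3.7
```

```bash
python3 -c "
from h import *
rep()
im=arm.get_image('scene')[:,:,::-1][150:300,160:400];cv2.imwrite('pics/s2.png',cv2.resize(im,None,fx=3,fy=3,interpolation=cv2.INTER_CUBIC))"
```

```text
t 4.55 st mm [-152.   -91.2   36. ] F st [-7.3 -0.4 -1.2] turn [ 0.001 -0.006 -0.001] w 0.66 j [-0.19  0.45  0.38  2.21 -0.33  0.53  2.05]
```

View pics/s2.png

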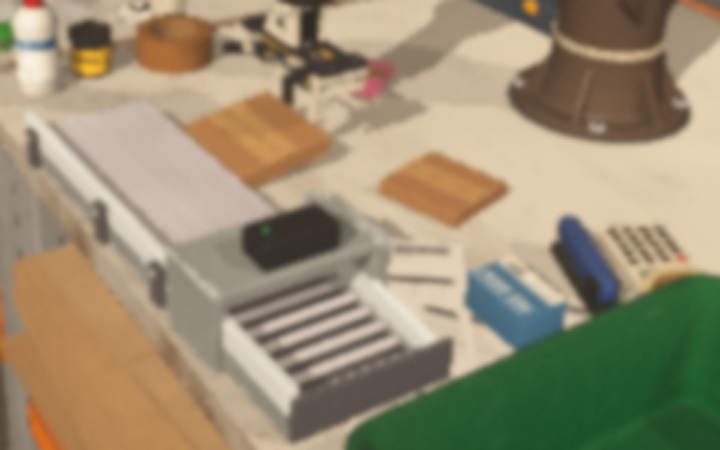

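Call:
send_rows(increments=[[6,[-0.07,0,-0.47],[0,0,0]],[6,[-0.09,0,-0.47],[0,0,0]],[6,[-0.11,0,-0.46],[0,0,0]],[6,[-0.13,0,-0.45],[0,0,0]],[6,[-0.13,0,-0.44],[0,0,0]]])

```text
clock: 5.1
position: [0.4409, -0.0983, 0.0586]
ee_rot: [0.061, -3.133, -0.002]
force: [-11.6, -1.2, 1.9]
width: 0.652
gripper_force: 6.0
```

Call:
send_rows(increments=[[6,[-0.12,0,-0.43],[0,0,0]],[6,[-0.14,0,-0.43],[0,0,0]],[6,[-0.15,0,-0.42],[0,0,0]],[6,[-0.17,0,-0.41],[0,0,0]],[6,[-0.18,0,-0.4],[0,0,0]]])

```text
clock: 5.6
position: [0.4495, -0.098, 0.0798]
ee_rot: [0.062, -3.135, -0.002]
force: [-9.2, -0.2, 3.4]
width: 0.654
gripper_force: 5.0
```

Call:
send_rows(increments=[[6,[-0.2,0,-0.39],[0,0,0]],[6,[-0.22,0,-0.38],[0,0,0]],[6,[-0.24,0,-0.36],[0,0,0]],[6,[-0.26,0,-0.35],[0,0,0]],[6,[-0.27,0,-0.34],[0,0,0]]])

```text
clock: 6.1
position: [0.4614, -0.0976, 0.0981]
ee_rot: [0.062, -3.135, -0.002]
force: [-11.7, -0.4, 5.6]
width: 0.653
gripper_force: 6.5
```

Call:
send_rows(increments=[[6,[-0.27,0,-0.34],[0,0,0]],[6,[-0.28,0,-0.33],[0,0,0]],[6,[-0.29,0,-0.31],[0,0,0]],[6,[-0.3,0,-0.3],[0,0,0]],[6,[-0.32,0,-0.28],[0,0,0]]])

```text
clock: 6.6
position: [0.477, -0.0971, 0.1141]
ee_rot: [0.062, -3.137, -0.001]
force: [-9.3, 0.8, 7.7]
width: 0.653
gripper_force: 6.4
```

Call:
send_rows(increments=[[6,[-0.33,0,-0.28],[0,0,0]],[6,[-0.35,0,-0.27],[0,0,0]],[6,[-0.36,0,-0.25],[0,0,0]],[6,[-0.37,0,-0.23],[0,0,0]],[6,[-0.38,0,-0.2],[0,0,0]]])

```text
clock: 7.1
position: [0.4964, -0.0964, 0.1269]
ee_rot: [0.062, -3.139, -0.001]
force: [-6.6, -1.0, 10.5]
width: 0.651
gripper_force: 6.1
```

Call:
send_rows(increments=[[6,[-0.4,0,-0.22],[0,0,0]],[6,[-0.41,0,-0.2],[0,0,0]],[6,[-0.41,0,-0.18],[0,0,0]],[6,[-0.42,0,-0.16],[0,0,0]],[6,[-0.43,0,-0.15],[0,0,0]]])

```text
clock: 7.6
position: [0.5185, -0.0956, 0.1361]
ee_rot: [-0.063, 3.14, 0.0]
force: [-1.1, 1.1, 2.9]
width: 0.654
gripper_force: 1.9
```

Call:
send_rows(increments=[[6,[-0.43,0,-0.05],[0,0,0]],[6,[-0.44,0,-0.07],[0,0,0]],[6,[-0.45,0,-0.06],[0,0,0]],[6,[-0.46,0,-0.04],[0,0,0]]])

```text
clock: 8.0
position: [0.5373, -0.095, 0.1392]
ee_rot: [-0.063, 3.138, 0.0]
force: [-3.4, 0.1, 16.1]
width: 0.656
gripper_force: 7.9
```

```bash
python3 -c "
from h import *
rep()
im=arm.get_image('scene')[:,:,::-1][150:300,160:400];cv2.imwrite('pics/s3.png',cv2.resize(im,None,fx=3,fy=3,interpolation=cv2.INTER_CUBIC))"
```

```text
t 8.0 st mm [-51.4 -91.7 139.2] F st [-3.4  0.2 16.1] turn [0.    0.003 0.   ] w 0.66 j [-0.27  0.42  0.47  1.91 -0.24  0.87  1.93]
```

View pics/s3.png

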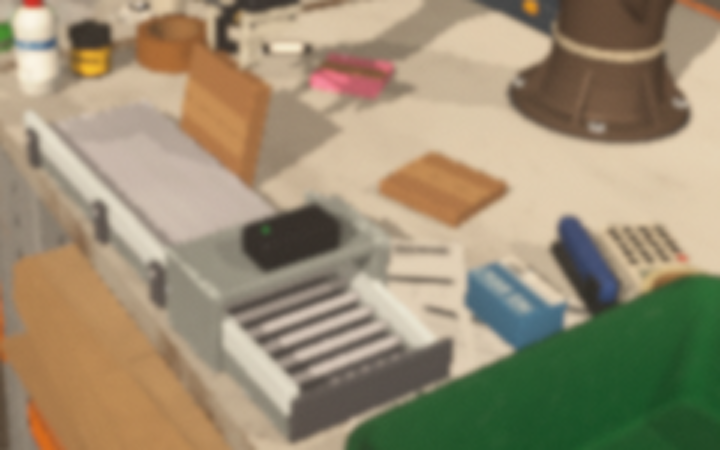

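Call:
send_rows(increments=[[6,[-0.45,0,-0.15],[0,0,0]],[6,[-0.45,0,-0.1],[0,0,0]],[6,[-0.45,0,-0.05],[0,0,0]],[6,[-0.45,0,0],[0,0,0]],[6,[-0.45,0,0.05],[0,0,0]]])

```text
clock: 8.55
position: [0.559, -0.094, 0.1405]
ee_rot: [-0.063, 3.14, -0.0]
force: [0.4, 0.5, 6.2]
width: 0.656
gripper_force: 3.1
```

Call:
send_rows(increments=[[6,[-0.4,0,0.05],[0,0,0]],[6,[-0.4,0,0],[0,0,0]],[6,[-0.4,0,0],[0,0,0]]])

```text
clock: 8.85
position: [0.5708, -0.0936, 0.141]
ee_rot: [-0.063, 3.14, 0.001]
force: [-5.3, 0.8, 19.2]
width: 0.656
gripper_force: 9.6
```

```bash
python3 -c "
from h import *
rep()
im=arm.get_image('scene')[:,:,::-1][150:250,200:320];cv2.imwrite('pics/s4.png',cv2.resize(im,None,fx=5,fy=5,interpolation=cv2.INTER_CUBIC))"
```

```text
t 8.85 st mm [-17.9 -91.6 141. ] F st [-5.3  1.  19.2] turn [ 0.     0.001 -0.   ] w 0.66 j [-0.26  0.47  0.46  1.82 -0.26  0.91  1.93]
```

View pics/s4.png

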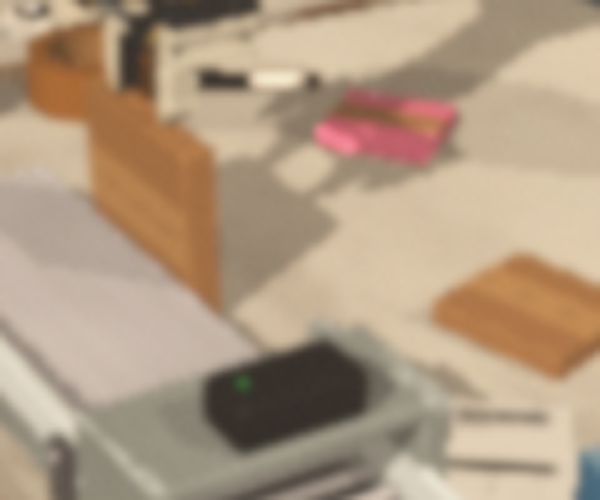

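Call:
send_rows(increments=[[6,[0,0,-0.7],[0,0,0]],[6,[0,0,-1.5],[0,0,0]],[6,[0,0,-2],[0,0,0]],[6,[3.5,0,0],[0,0,0]],[6,[2.5,0,0],[0,0,0]]])

```text
clock: 9.4
position: [0.5093, -0.096, 0.182]
ee_rot: [0.063, -3.141, 0.0]
force: [-0.1, -0.4, -0.8]
width: 0.652
gripper_force: 0.0
```

Call:
send_rows(increments=[[6,[0,0,2],[0,0,0]],[6,[0,0,4],[0,0,0]],[6,[0,0,1],[0,0,0]],[6,[0,0,0],[0,0,0]]])

```text
clock: 9.8
position: [0.5091, -0.0957, 0.1107]
ee_rot: [0.063, -3.137, -0.0]
force: [0.1, -0.5, -0.2]
width: 0.657
gripper_force: 0.0
```

```bash
python3 -c "
from h import *
rep()
im=arm.get_image('scene')[:,:,::-1][150:250,200:320];cv2.imwrite('pics/s5.png',cv2.resize(im,None,fx=5,fy=5,interpolation=cv2.INTER_CUBIC))
a=cv2.imread('pics/s4.png').astype(int);b=cv2.imread('pics/s5.png').astype(int);print(np.abs(a-b)[200:290,100:210].mean())"
```

```text
t 9.8 st mm [-79.6 -91.3 110.7] F st [ 0.1 -0.5 -0.2] turn [ 0.    -0.004 -0.   ] w 0.66 j [-0.26  0.42  0.46  1.99 -0.26  0.79  1.96]
3.9346464646464647
```

Call:
send_rows(increments=[[6,[-1.5,0,0],[0,0,0]],[6,[-1.5,0,0],[0,0,0]],[6,[-1,0,0],[0,0,0]],[6,[-1,0,0],[0,0,0]],[6,[-1,0,0],[0,0,0]]])

```text
clock: 10.35
position: [0.571, -0.0935, 0.1125]
ee_rot: [-0.063, 3.141, -0.0]
force: [-0.2, 0.0, 0.5]
width: 0.653
gripper_force: 0.2
```

Call:
send_rows(increments=[[6,[-1,0,0],[0,0,0]],[6,[-1,0,0],[0,0,0]],[6,[-1,0,0],[0,0,0]],[6,[0,0,0],[0,0,0]],[6,[0,0,0],[0,0,0]]])

```text
clock: 10.85
position: [0.6001, -0.0923, 0.1117]
ee_rot: [0.063, -3.14, 0.0]
force: [-0.2, -0.5, -0.0]
width: 0.657
gripper_force: 0.0
```

```bash
python3 -c "
from h import *
rep()
a=arm.get_image('scene')[:,:,::-1][150:270,170:310];b=arm.get_image('top')[:,:,::-1][100:220,200:340]
cv2.imwrite('pics/s6.png',cv2.resize(np.hstack([a,b]),None,fx=2.8,fy=4,interpolation=cv2.INTER_CUBIC))"
```

```text
t 10.85 st mm [ 11.4 -91.6 111.7] F st [-0.2 -0.5 -0. ] turn [-0.    -0.001  0.   ] w 0.66 j [-0.24  0.55  0.45  1.77 -0.29  0.89  1.95]
```

View pics/s6.png

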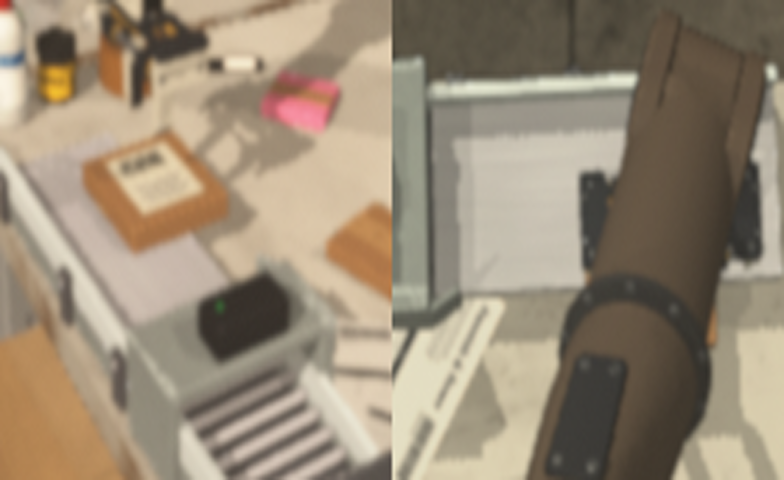

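Call:
send_rows(increments=[[6,[3,0,0],[0,0,0]],[6,[4.5,0,0],[0,0,0]],[6,[2.5,0,2],[0,0,0]],[6,[0,0,3],[0,0,0]],[6,[0,0,1.8],[0,0,0]]])

```text
clock: 11.45
position: [0.4986, -0.096, 0.043]
ee_rot: [0.062, -3.14, -0.001]
force: [0.2, 0.2, -0.5]
width: 0.654
gripper_force: 0.0
```

Call:
send_rows(increments=[[6,[-1.5,0,0],[0,0,0]],[6,[-1.5,0,0],[0,0,0]],[6,[-1,0,0],[0,0,0]],[6,[-1,0,0],[0,0,0]],[6,[0,0,0],[0,0,0]]])

```text
clock: 11.95
position: [0.5515, -0.0941, 0.0441]
ee_rot: [-0.064, 3.14, -0.0]
force: [-0.4, 0.7, 0.4]
width: 0.652
gripper_force: 0.0
```

```bash
python3 -c "
from h import *
rep((.003,-.0915,.044))"
```

```text
t 11.95 st mm [-37.2 -91.4  44.1] F st [-0.3  0.8  0.4] turn [-0.     0.001  0.001] w 0.65 j [-0.21  0.57  0.4   1.95 -0.34  0.69  2.01]
 delta tool now cm [-4.02 -0.01  0.01] aligned [-4.02 -0.01  0.01]
```

Call:
send_rows(increments=[[6,[-1,0,0],[0,0,0]],[6,[-1,0,0],[0,0,0]],[6,[-0.9,0,0],[0,0,0]],[6,[-0.6,0,0],[0,0,0]],[6,[-0.3,0,0],[0,0,0]]])

```text
clock: 12.45
position: [0.5885, -0.0927, 0.0439]
ee_rot: [0.063, -3.14, -0.0]
force: [-4.9, 0.3, 3.2]
width: 0.656
gripper_force: 2.2
```

Call:
send_rows(increments=[[6,[-0.2,0,0],[0,0,0]],[6,[-0.2,0,0],[0,0,0]],[6,[0,0,0],[0,0,0]]])

```text
clock: 12.75
position: [0.5926, -0.0926, 0.0439]
ee_rot: [-0.063, 3.14, -0.0]
force: [-2.2, 0.4, 0.9]
width: 0.652
gripper_force: 0.6
```

```bash
python3 -c "
from h import *
rep((.003,-.0915,.044))"
```

```text
t 12.75 st mm [  4.  -91.5  43.9] F st [-2.2  0.5  0.9] turn [-0.     0.001  0.   ] w 0.65 j [-0.21  0.62  0.4   1.84 -0.34  0.74  1.99]
 delta tool now cm [ 0.1  -0.   -0.01] aligned [ 0.1  -0.   -0.01]
```

Call:
send_rows(increments=[[6,[1.5,0,0],[0,0,0]],[6,[0,0,-3],[0,0,0.13]],[6,[0,0,-3],[0,0,0.145]],[6,[0,0,-1],[0,0,0.145]],[6,[0,0,0],[0,0,0.145]]])

```text
clock: 13.25
position: [0.5793, -0.0934, 0.1162]
ee_rot: [0.823, 3.026, 0.002]
force: [0.3, 0.1, -0.3]
width: 0.652
gripper_force: 0.0
```

Call:
send_rows(increments=[[6,[0,0,0],[0,0,0.145]],[6,[0,0,0],[0,0,0.145]],[6,[0,0,0],[0,0,0.145]],[6,[0,0,0],[0,0,0.145]],[6,[0,0,0],[0,0,0.145]]])

```text
clock: 13.75
position: [0.578, -0.0931, 0.1142]
ee_rot: [1.844, 2.541, 0.001]
force: [-0.3, -0.4, -0.0]
width: 0.654
gripper_force: 0.0
```

Call:
send_rows(increments=[[6,[0,0,0],[0,0,0.145]],[6,[0,0,0],[0,0,0.137]],[6,[0,0,0],[0,0,0]]])

```text
clock: 14.05
position: [0.5779, -0.0929, 0.1139]
ee_rot: [2.178, 2.262, 0.0]
force: [0.4, -0.2, 1.0]
width: 0.652
gripper_force: 0.0
```

```bash
python3 -c "
from h import *
rep((.085,-.21,.115))"
```

```text
t 14.05 st mm [-10.7 -91.3 113.9] F st [ 0.3 -0.2  1. ] turn [ 0.     0.002 -1.573] w 0.65 j [-0.52  0.63  0.9   1.85 -0.6   0.96  0.68]
 delta tool now cm [-11.85   9.6   -0.09] aligned [ -9.57 -11.87  -0.11]
```

Rotated as intended (tool x = station +y, tool y = station +x). Move behind the parcel.

Call:
send_rows(increments=[[6,[-4,3,0],[0,0,0]],[6,[-4,3,0],[0,0,0]],[6,[-4,3.6,0],[0,0,0]],[6,[0,0,3.5],[0,0,0]],[6,[0,0,3.5],[0,0,0]]])

```text
clock: 14.55
position: [0.677, -0.2093, 0.0439]
ee_rot: [2.172, 2.265, 0.002]
force: [0.5, 0.5, -1.5]
width: 0.653
gripper_force: 0.0
```

```bash
python3 -c "
from h import *
rep((.085,-.18,.043))
a=arm.get_image('scene')[:,:,::-1][150:270,170:310];b=arm.get_image('top')[:,:,::-1][100:220,210:350]
cv2.imwrite('pics/s7.png',cv2.resize(np.hstack([a,b]),None,fx=2.8,fy=2.8,interpolation=cv2.INTER_CUBIC))"
```

```text
t 14.55 st mm [  83.6 -211.5   43.9] F st [ 0.5  0.5 -1.5] turn [ 1.000e-03  5.000e-03 -1.569e+00] w 0.65 j [-0.22  0.86  0.79  1.57 -0.69  1.    0.82]
 delta tool now cm [3.15 0.15 0.08] aligned [-0.14  3.15  0.09]
```

View pics/s7.png

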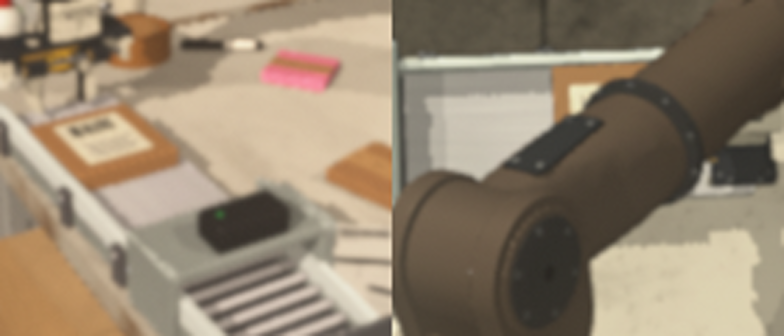

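Call:
send_rows(increments=[[6,[1.5,0,0],[0,0,0]],[6,[1,0,0],[0,0,0]],[6,[1,0,0],[0,0,0]],[6,[1.2,0,0],[0,0,0]],[6,[1.5,0,0],[0,0,0]]])

```text
clock: 15.15
position: [0.6734, -0.1451, 0.0455]
ee_rot: [2.176, 2.261, 0.0]
force: [1.0, -4.8, 3.7]
width: 0.656
gripper_force: 2.2
```

Call:
send_rows(increments=[[6,[1.5,0,0],[0,0,0]],[6,[1.5,0,0],[0,0,0]],[6,[1.5,0,0],[0,0,0]],[6,[1.5,0,0],[0,0,0]],[6,[1.5,0,0],[0,0,0]]])

```text
clock: 15.65
position: [0.6697, -0.0684, 0.0438]
ee_rot: [-2.178, -2.264, 0.0]
force: [0.0, -3.7, 3.9]
width: 0.651
gripper_force: 2.2
```

```bash
python3 -c "
from h import *
rep((.085,.106,.043))"
```

```text
t 15.65 st mm [ 81.9 -70.4  43.8] F st [-0.1 -3.7  3.9] turn [-0.    -0.    -1.572] w 0.65 j [-0.45  0.83  0.81  1.67 -0.7   0.96  0.65]
 delta tool now cm [17.64  0.29  0.08] aligned [-0.31 17.64  0.08]
```

Call:
send_rows(increments=[[6,[1.5,0,0],[0,0,0]],[6,[1.5,0,0],[0,0,0]],[6,[1.5,0,0],[0,0,0]],[6,[1.5,0,0],[0,0,0]],[6,[1.5,0,0],[0,0,0]]])

```text
clock: 16.15
position: [0.6667, 0.0066, 0.0438]
ee_rot: [-2.178, -2.264, 0.0]
force: [0.2, -3.8, 2.8]
width: 0.655
gripper_force: 2.1
```

Call:
send_rows(increments=[[6,[1,0,0],[0,0,0]],[6,[1,0,0],[0,0,0]],[6,[1,0,0],[0,0,0]]])

```text
clock: 16.45
position: [0.6654, 0.0364, 0.0436]
ee_rot: [-2.177, -2.264, 0.0]
force: [0.2, -1.4, 2.3]
width: 0.654
gripper_force: 1.0
```

Call:
send_rows(increments=[[6,[1,0,0],[0,0,0]],[6,[1,0,0],[0,0,0]],[6,[1,0,0],[0,0,0]],[6,[1,0,0],[0,0,0]]])

```text
clock: 16.85
position: [0.6639, 0.0764, 0.0437]
ee_rot: [-2.177, -2.264, 0.0]
force: [0.5, -0.3, -0.8]
width: 0.652
gripper_force: 0.2
```

```bash
python3 -c "
from h import *
rep((.085,.106,.043))"
```

```text
t 16.85 st mm [82.  74.5 43.7] F st [ 0.4 -0.3 -0.8] turn [-0.000e+00 -1.000e-03 -1.572e+00] w 0.65 j [-0.68  0.83  0.82  1.68 -0.72  0.96  0.45]
 delta tool now cm [3.15 0.3  0.07] aligned [-0.3   3.15  0.07]
```

Trailing edge is at about y=0.087. Push 3.5 cm more.

Call:
send_rows(increments=[[6,[1,0,0],[0,0,0]],[6,[1,0,0],[0,0,0]],[6,[1,0,0],[0,0,0]],[6,[0.7,0,0],[0,0,0]],[6,[0,0,0],[0,0,0]]])

```text
clock: 17.35
position: [0.6626, 0.114, 0.0437]
ee_rot: [-2.175, -2.266, -0.001]
force: [-1.1, -0.4, 0.0]
width: 0.653
gripper_force: 0.0
```

Call:
send_rows(increments=[[6,[-2,0,0],[0,0,0]],[6,[-4,0,0],[0,0,0]],[6,[-4,0,-3],[0,0,0]],[6,[-4,0,-4],[0,0,0]],[6,[-4,0,-4],[0,0,0]]])

```text
clock: 17.85
position: [0.6685, -0.0623, 0.1458]
ee_rot: [2.181, 2.261, -0.002]
force: [0.8, 0.4, 0.1]
width: 0.654
gripper_force: 0.0
```

Call:
send_rows(increments=[[6,[-4,0,-4],[0,0,0]],[6,[-4,0,0],[0,0,0]],[6,[0,0,0],[0,0,0]],[6,[0,0,0],[0,0,0]],[6,[0,0,0],[0,0,0]]])

```text
clock: 18.35
position: [0.6719, -0.1334, 0.1793]
ee_rot: [-2.177, -2.263, 0.0]
force: [0.3, 0.5, 0.2]
width: 0.652
gripper_force: 0.0
```

Call:
send_rows(increments=[[6,[0,0,0],[0,0,0]],[6,[0,0,0],[0,0,0]],[6,[0,0,0],[0,0,0]],[6,[0,0,0],[0,0,0]],[6,[0,0,0],[0,0,0]]])

```text
clock: 18.85
position: [0.6723, -0.1335, 0.1799]
ee_rot: [2.177, 2.265, -0.0]
force: [0.3, -0.0, -1.2]
width: 0.655
gripper_force: 0.0
```

```bash
python3 -c "
from h import *
rep()
a=arm.get_image('scene')[:,:,::-1][150:310,170:330];b=arm.get_image('top')[:,:,::-1][100:260,130:290]
cv2.imwrite('pics/s8.png',cv2.resize(np.hstack([a,b]),None,fx=2.5,fy=3,interpolation=cv2.INTER_CUBIC))"
```

```text
t 18.85 st mm [  82.  -135.6  179.9] F st [ 0.3 -0.  -1.2] turn [-0.     0.    -1.572] w 0.66 j [-0.4   0.71  0.9   1.51 -0.58  1.2   0.64]
```

View pics/s8.png

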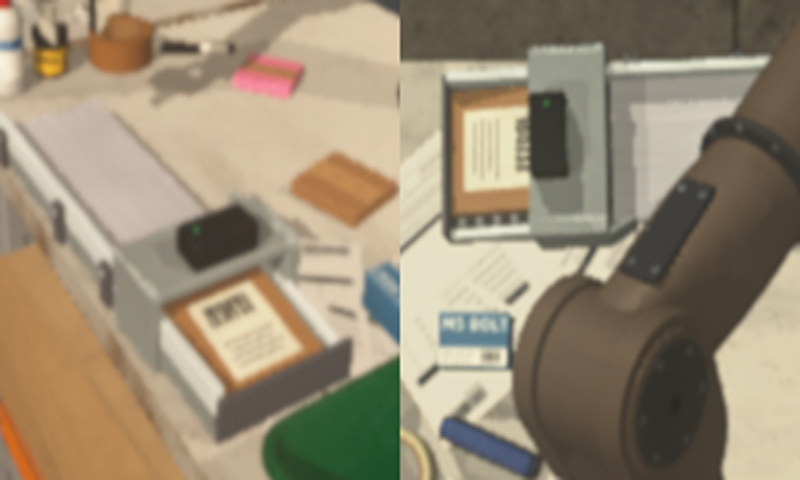

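Call:
send_rows(increments=[[6,[0,0,0],[0,0,0]],[6,[0,0,0],[0,0,0]],[6,[0,0,0],[0,0,0]],[6,[0,0,0],[0,0,0]],[6,[0,0,0],[0,0,0]]])

```text
clock: 19.45
position: [0.6723, -0.1337, 0.18]
ee_rot: [-2.178, -2.264, -0.0]
force: [-0.6, -0.0, -0.6]
width: 0.652
gripper_force: 0.0
```

Call:
send_rows(increments=[[6,[0,0,0],[0,0,0]],[6,[0,0,0],[0,0,0]],[6,[0,0,0],[0,0,0]],[6,[0,0,0],[0,0,0]],[6,[0,0,0],[0,0,0]]])

```text
clock: 19.95
position: [0.6723, -0.1337, 0.1799]
ee_rot: [-2.178, -2.264, -0.0]
force: [0.4, -0.1, -0.1]
width: 0.654
gripper_force: 0.0
```

```bash
python3 -c "
from h import *
b=arm.get_image('top')[:,:,::-1].copy()
hsv=cv2.cvtColor(b,cv2.COLOR_BGR2HSV)
for r in (135,150,165): print(r,hsv[r,144:156,0].tolist(),hsv[r,144:156,1].tolist())
for c in (149.5,):
  for z in (.03,.045): 
    w=ray('top',(c,150),z)-S[:2];print(z,w@v[:2])
old=cv2.resize(cv2.imread('pics/s8.png')[:,400:],(160,160),interpolation=cv2.INTER_AREA).astype(int);print(np.abs(old-b[100:260,130:290])[30:80,15:55].mean())"
```

```text
135 [22, 21, 22, 22, 21, 19, 15, 15, 16, 15, 15, 16] [50, 50, 46, 37, 29, 63, 112, 127, 131, 131, 128, 126]
150 [24, 22, 22, 22, 20, 17, 15, 15, 15, 15, 16, 18] [41, 44, 41, 36, 34, 52, 102, 121, 127, 130, 118, 86]
165 [24, 22, 22, 22, 23, 19, 16, 15, 15, 15, 15, 16] [41, 42, 40, 36, 32, 52, 97, 119, 123, 127, 126, 128]
0.03 0.3860497813916692
0.045 0.382705326945059
0.8745
```

The parcel's leading edge is at y ≈ 0.384, against the end stop, and it is not moving.

```bash
python3 -c "
from cell import arm
print(arm.sign_off())"
```

```text
the job is handed in; nothing more can be done
None
```

The parcel was turned label-up onto the deck and pushed through the flap; it rests still against the end stop, clear of the flap, whose closing I inferred because no picture showed it, and I handed the job in at about 20 s.

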